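# Stamp a circuit board in the lever press and hold it up level

## Robot

A 6-joint arm with a two-finger parallel gripper is mounted at the origin on a cart in front of the work surface, level with it; the furniture and walls round the work are solid. World frame = base frame: x ahead of the robot, y to its left, z up, the work surface at z = 0. Lengths are in m, angles in rad, forces in N, time in s.
With the tool pointing down it reaches from about 0.275 to 0.875 m from the base axis. Payload 12.5 kg.
Tool frame: the origin (TCP) lies midway between the tips of the shut fingers; the grasp point (between the pads) lies robot.hold_point_z behind it (robot.hold_point_z is the distance from the TCP to the grasp point, in m); z points along the fingers, y is the line along which they close (so a half turn about z gives the same grasp; the last joint's range is limited). The gripper opens to 85 mm and grips with 20 to 120 N. Pads are 22 mm wide; open, the fingers measure 114 mm over their backs; the gripper's body (76 mm by 85 mm) begins 54 mm behind the grasp point. The pads swing forward as they close: fully open they stand 13 mm farther back than shut.
Start: joints at [1.229, 0.351, 1.652, -0, 1.139, -0.085], TCP at [0.14, 0.532, 0.231] pointing down, gripper open.
Joint ranges: [-2.75, 2.75], [-0.79, 2.1], [0.01, 2.65], [-1.57, 4.71], [0.07, 3.14], [-2.87, 2.87]. Speed limits (rad/s): [2.22, 2.22, 2.79, 3.14, 3.14, 3.14].

## Interface

Orientations are given as a rotation vector (axis times angle).
In Python, from bench import robot, optics gives the robot as it stands.
- The arm moves only by the shell command python3 -m crank 'ROWS' [FORCE]. ROWS is JSON, a list of rows, each an object with "claw": the opening, from -1 (shut) to 1 (fully open), so that 0 is half open; "travel": the shift along the tool's x, y, z in cm, a list of three; "turn": the turn about the tool's z in degrees. In form: [{"claw": claw, "travel": [tx, ty, tz], "turn": turn}, ...]. A call has 1 to 12 rows; each row is the pose to reach, as a shift and turn from the pose commanded when the call began, along the tool's axes at that moment; what a row does not reach only later rows make up. A row lasts 1/8 s, in which the tool goes at most 62.5 mm and 10.7 degrees, less where a joint would pass 70% of its speed; a pose out of reach is approached as far as the arm can. A call with a gripper value outside its range is refused whole. The fingers move at their own pace and stop on an object; FORCE is the grip in N (left out, the last holds). Time passes only in rows, so rows that repeat a pose let the fingers close. It gives the time, the measured TCP pose, the force, the opening and the grip force at its end, in the units of the state.
- robot.read_state(): the state, without advancing time (a new reading comes with each control period).
- optics.camera(name): name is "scene" or "top" or "wrist"; returns (picture, depth): 400x640x3 uint8, red, green, blue; 400x640 float32, m along the optical axis (not along the pixel's ray), 0 where there is no reading.
- optics.get_calibration(name): a dict with "intrinsics" (3x3 intrinsics, pixels), "world_from_camera" (4x4, takes a point from camera to world coordinates). Camera axes: x right, y up, looking along -z (the intrinsics and any distortion apply to the point x, -y, -z); pixel columns grow to the right and rows downward; lengths in m; the calibration is good to about 2 mm. A picture is of the moment at which its call begins: read the wrist's pose just before it. get_calibration takes no time and is no camera call; for the wrist camera it gives the pose at the moment of the call.
- robot.sign_off(): hands the job in; it is judged then, once.
The state is a dict: "time_s": time; "joints": joint angles; "dq": joint speeds; "joint_torque": joint torques, N m; "position": TCP position; "tool_rot": TCP orientation; "ft_force": force on the tool from outside, world axes, zero at the start; "moment": the same for the moment, N m; "opening": opening from 0.0 (shut) to 1.0 (fully open); "gripper_force": force on a finger pad.
Only numpy, scipy, OpenCV 4.12 (cv2) and the standard library are available. Lean on these libraries where they do the work, as an engineer would, in place of code of your own. Each camera call takes 0.05 s, during which the arm holds its last target. There are 200 camera calls.

## Task

Push the handle of the small lever press down to its stop, so that it stamps the circuit board standing in its sloping nest, and let the handle spring all the way back up. Then draw the board lengthwise up out of the nest, turn it level with its component side up, and finish while holding it still, at least 20 cm above the bench top and clear of everything but the gripper. Leave the short board and the small carton where they lie.

Things in the scene. Friction and masses are not known exactly. Their poses are not given: they have to be found in the camera images.
- press: The lever press, fixed to the bench: grey base plate 140 x 100 x 10 mm, an aluminium nest that slopes up at 45 deg like a lectern, and a lever on its right. Origin: on the bench surface in the plane of the nest's middle, 50 mm in from the plate's near edge; x points away from the robot (yaw within 0.3 rad), y left, z up. The nest's floor starts at (0, 0, 30) mm and rises towards +x.
- lever (a joint): The lever's swing: 0 at rest (handle up), 0.61 rad at its stop (handle down). Its shaft runs along the press's y axis through (-18, 0, 51) mm in the press frame. A spring brings it back to 0; pushing down on the grip takes about 4 N at first, 9 N at the stop. At the stop a stamp foot comes down to the board's lower half; at rest it is clear of the board's parts.
- handle (a point): Centre of the lever's grip: a black bar 20 mm in diameter and 56 mm long, parallel to the press's y axis, right of the press, with nothing above it. It swings on an arc of radius 110 mm about the shaft: at rest at (72, -110, 114) mm in the press frame, at the stop at (92, -110, 51) mm.
- strip_board: The long narrow circuit board, 24 x 92 mm, a 2 mm plate with parts up to 11 mm high, 28 to 56 g. Origin: middle of its underside (plate 1 to 3 mm above it); y along its length, z out of the component side. At the start it lies in the nest, component side up: y points up the slope (press +x and up), z up and back to the robot. The upper 36 mm stick out, free all round; grip across the 24 mm width.
- seat (a point): Fixed point on the middle of the nest's floor, where the board's origin is when fully home: 46 mm up the slope from the end wall at the foot. The nest is a channel 56 mm long, 40 mm wide outside, 27 mm inside, walls 15 mm high. Over its lowest 30 mm two lips cover the board's long edges, so the board comes out only lengthwise up the slope: 30 mm clears the lips, 56 mm the channel.
- short_board: Bystander: a shorter loose circuit board, 26 x 62 x 11 mm, lying flat; origin in the middle of its underside.
- carton: Bystander: a small loose cream-coloured carton, 36 x 52 x 22 mm; origin in the middle of its underside.

How it is judged:
On the way, in this order (a step that is already met when the one before it is completed fails the run):
1. the handle is pushed down to its stop with the board home in the nest (value of joint lever above 0.575 rad and distance between strip_board and seat below 0.008 m), for 0.1 s.
2. the handle has sprung back up, the board still home (value of joint lever below 0.06 rad and distance between strip_board and seat below 0.008 m), for 0.1 s.
3. the board is drawn up out of the nest in the gripper (distance between strip_board and seat above 0.058 m and contact force between the fingers and strip_board above 0.5 N), for 0.1 s.
At the end, for the whole second after the job is handed in: the gripper holds the board still, at least 19.5 cm above the bench top, level within 0.2 rad with its component side up, touching nothing of the press; the lever is back at rest (under 0.06 rad); the short board and the carton have moved less than 3 cm (height (world z) of strip_board above 0.195 m and angle between strip_board's own z axis and vertical below 0.2 rad and contact force between the fingers and strip_board above 1 N and contact force between strip_board and press below 0.05 N and linear speed of strip_board below 0.03 m/s and angular speed of strip_board below 0.2 rad/s and value of joint lever below 0.06 rad and distance of each of short_board, carton from where it was at the start of the episode below 0.03 m); the arm keeps its last pose, push and grip.
It fails at once if the short board or the carton is shifted by 3 cm or more (distance of any of short_board, carton from where it was at the start of the episode above 0.03 m).
It also fails if it takes over 58 s, if anything falls off the work surface, if the arm or the gripper's body presses on something with over 40 N, if the wrist force passes 120 N, or if a joint passes its speed limit or range.

## Working session

There is one attempt and no reset: what is moved stays moved. The work goes in short steps, Python scripts to look and compute and a shell command to move; the robot and the scene stay as the last step left them, time stands still between calls to the robot, and variables do not carry over. Pictures are saved under pics/ and viewed, at most 10 in all, crops included, and the job is handed in when it is done.

```bash
ls; mkdir -p pics
python3 - <<'E'
from bench import robot, optics
import cv2,numpy as np
print(robot.read_state(), robot.hold_point_z)
for n in("scene","top"):
    p,d=optics.camera(n); cv2.imwrite(f"pics/{n}.png",p[:,:,::-1]); np.savez(f"{n}.npz",p=p,d=d)
    c=optics.get_calibration(n); print(n,c)
a=cv2.imread("pics/scene.png");b=cv2.imread("pics/top.png")
E
```

```text
pics
{'time_s': 0.0, 'joints': array([ 1.22940903e+00,  3.51209411e-01,  1.65243538e+00,  2.92701431e-05,
        1.13912698e+00, -8.46329063e-02]), 'dq': array([-0.00216728, -0.00077788, -0.00146838,  0.00069971,  0.00033849,
       -0.00017339]), 'joint_torque': array([ 2.20065544e-05, -5.06102800e+01, -2.91407096e+01, -3.25654980e-05,
        4.44886580e-03,  2.47274619e-05]), 'position': array([0.13953951, 0.53165093, 0.23076883]), 'tool_rot': array([-4.02185756e-01, -3.11546440e+00,  1.80131020e-03]), 'ft_force': array([0.23573281, 0.09425104, 0.33770096]), 'moment': array([-0.00465902,  0.03044037,  0.05616004]), 'gripper_force': 0.0, 'opening': 1.0011466031479148} 0.0187
scene {'intrinsics': array([[512.99080127,   0.        , 316.05528946],
       [  0.        , 512.99080127, 205.79122757],
       [  0.        ,   0.        ,   1.        ]]), 'world_from_camera': array([[ 0.70646205,  0.48814935, -0.51246618, -0.02157287],
       [-0.70759116,  0.50253458, -0.49676326, -0.32952665],
       [ 0.01503731,  0.71356093,  0.70043178,  0.84761192],
       [ 0.        ,  0.        ,  0.        ,  1.        ]])}
top {'intrinsics': array([[475.35234405,   0.        , 323.01948793],
       [  0.        , 475.35234405, 197.68060998],
       [  0.        ,   0.        ,   1.        ]]), 'world_from_camera': array([[ 0.02940172,  0.98368494, -0.17748094,  0.36966177],
       [-0.99950337,  0.03094671,  0.00594254,  0.21853607],
       [ 0.01133804,  0.17721808,  0.9841063 ,  1.16613665],
       [ 0.        ,  0.        ,  0.        ,  1.        ]])}
```

View pics/scene.png

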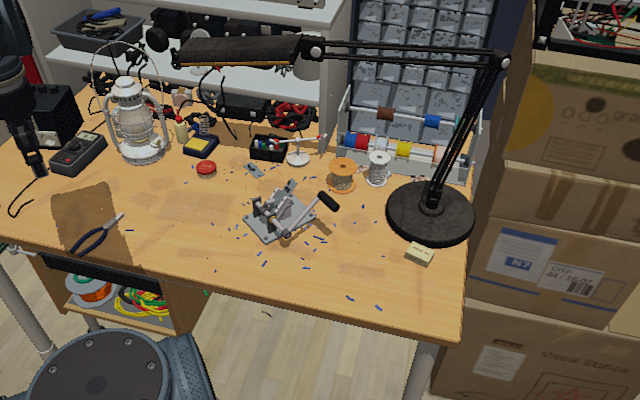

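View pics/top.png

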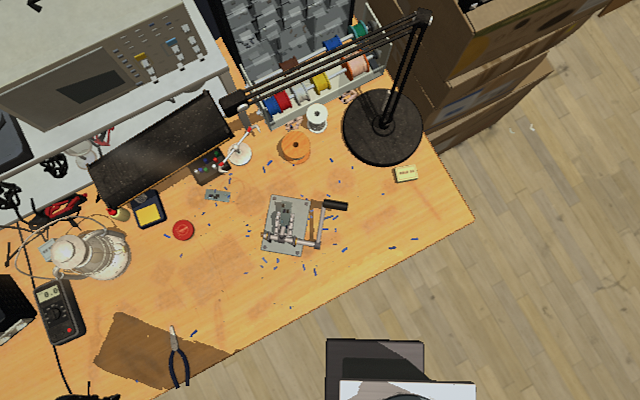

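Scene: the press is at about (288,222) in the top view with its black grip at (335,205). The short board is at (217,196), the carton at (404,174), and the lamp sits beyond and to the right. Next I'll measure the plate, grip and lamp.

```bash
cat > h.py <<'E'
import numpy as np,cv2
from bench import robot,optics
def cloud(d,c):
    K=c["intrinsics"];T=c["world_from_camera"]
    v,u=np.mgrid[:d.shape[0],:d.shape[1]]
    P=np.stack([(u-K[0,2])/K[0,0]*d,-(v-K[1,2])/K[1,1]*d,-d],-1)
    return P@T[:3,:3].T+T[:3,3]
E
python3 - <<'E'
from h import *
for n,(u0,v0,u1,v1) in {"top":(250,185,360,265),"scene":(235,170,350,250)}.items():
    z=np.load(n+".npz");p,d=z["p"],z["d"];W=cloud(d,optics.get_calibration(n))
    s=np.zeros(d.shape,bool);s[v0:v1,u0:u1]=1
    hsv=cv2.cvtColor(p,cv2.COLOR_RGB2HSV)
    g=s&(hsv[...,2]<45)&(W[...,2]>.07)&(d>0)
    print(n,"grip",g.sum(),W[g].mean(0),W[g].min(0),W[g].max(0))
    pl=s&(hsv[...,1]<50)&(abs(W[...,2]-.01)<.006)&(d>0)
    r=cv2.minAreaRect(W[pl][:,:2].astype(np.float32)*1000);print("plate",pl.sum(),r,cv2.boxPoints(r).round(0).tolist())
    m=(W[...,2]>.03)&(d>0)&(W[...,0]>.3)&(W[...,0]<1.0)&(abs(W[...,1])<.6)
    if n=="top":
        for x in np.arange(.35,1.0,.05): # height map 5cm
            print(round(x,2),[int(100*max(W[m&(abs(W[...,0]-x-.025)<.025)&(abs(W[...,1]-y-.025)<.025)][:,2],default=0)) for y in np.arange(.55,-.25,-.05)])
    for nm,(a,b) in ({"short":(217,196),"carton":(404,174)} if n=="top" else {}).items(): print(nm,W[b,a])
    cv2.imwrite(f"pics/{n}_c.png",cv2.resize(p[v0:v1,u0:u1,::-1],None,fx=5,fy=5,interpolation=cv2.INTER_CUBIC))
E
```

```text
top grip 124 [0.54133639 0.18806159 0.12084362] [0.46986854 0.15864262 0.07017764] [0.55317565 0.30596508 0.12761009]
plate 1422 ((513.2352294921875, 268.01995849609375), (158.25941467285156, 199.9732208251953), 9.728012084960938) [[418.0, 353.0], [452.0, 156.0], [608.0, 183.0], [574.0, 380.0]]
0.35 [0, 0, 0, 0, 0, 0, 0, 0, 0, 0, 0, 0, 0, 0, 0, 0]
0.4 [0, 0, 0, 0, 0, 0, 0, 5, 0, 0, 0, 0, 0, 0, 0, 0]
0.45 [27, 3, 0, 0, 0, 7, 7, 8, 0, 0, 0, 0, 0, 0, 0, 0]
0.5 [31, 30, 0, 0, 0, 9, 9, 12, 12, 0, 0, 0, 0, 0, 0, 0]
0.55 [31, 32, 32, 31, 0, 9, 10, 12, 12, 0, 0, 0, 0, 0, 0, 0]
0.6 [36, 32, 33, 34, 33, 0, 0, 0, 0, 0, 0, 0, 0, 0, 0, 0]
0.65 [53, 53, 36, 35, 35, 34, 6, 6, 0, 3, 3, 3, 3, 0, 0, 0]
0.7 [53, 53, 53, 52, 36, 35, 36, 36, 3, 3, 9, 3, 3, 0, 0, 0]
0.75 [53, 53, 53, 53, 36, 16, 36, 37, 37, 38, 27, 27, 42, 21, 0, 0]
0.8 [0, 0, 36, 36, 16, 12, 7, 7, 38, 38, 39, 39, 46, 43, 42, 20]
0.85 [0, 0, 36, 39, 38, 33, 14, 12, 7, 7, 39, 40, 43, 43, 42, 42]
0.9 [0, 0, 28, 33, 33, 33, 29, 13, 13, 14, 27, 35, 0, 0, 0, 0]
0.95 [0, 21, 24, 0, 9, 23, 26, 24, 20, 16, 27, 27, 0, 0, 0, 0]
short [0.57497248 0.47410093 0.00537563]
carton [0.64148075 0.01343341 0.02323872]
scene grip 211 [0.53790246 0.18634978 0.11815214] [0.52573174 0.15427308 0.07929572] [0.54779922 0.30261345 0.12870126]
plate 1093 ((538.74365234375, 313.5196533203125), (237.50099182128906, 243.4747772216797), 35.067039489746094) [[372.0, 345.0], [511.0, 146.0], [706.0, 282.0], [566.0, 481.0]]
```

View pics/scene_c.png

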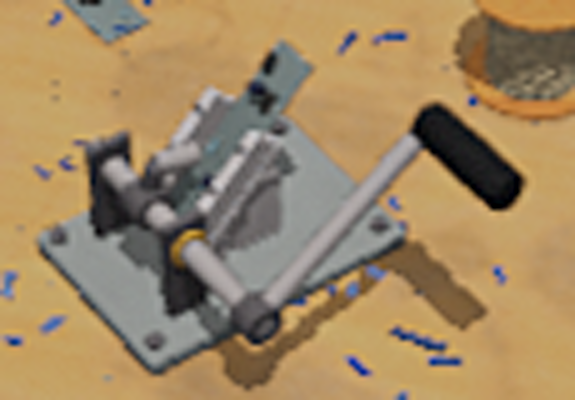

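The crop shows the press clearly: plate corners at full-image (243,218.6), (266,244) and (316,217), grip from (322,193) to (336,209), and board top end near (291,181). I'll cast these rays.

```bash
cat >> h.py <<'E'
def ray(c,u,v,z):
    K=c["intrinsics"];T=c["world_from_camera"]
    r=T[:3,:3]@np.array([(u-K[0,2])/K[0,0],-(v-K[1,2])/K[1,1],-1]);o=T[:3,3]
    return o+r*(z-o[2])/r[2]
E
python3 - <<'E'
from h import *
c=optics.get_calibration("scene")
q=[ray(c,u,v,.01) for u,v in((243,218.6),(266,244),(316,217))]
print("plate corners",q,np.linalg.norm(q[1]-q[0]),np.linalg.norm(q[2]-q[1]))
print("yaw short",np.arctan2(*(q[0]-q[1])[1::-1])-np.pi/2,"long",np.arctan2(*(q[2]-q[1])[1::-1]))
for n,(u0,v0,u1,v1) in {"top":(315,195,355,215),"scene":(310,185,345,215)}.items():
    z=np.load(n+".npz");p,d=z["p"],z["d"];W=cloud(d,optics.get_calibration(n))
    m=np.zeros(d.shape,np.uint8);m[v0:v1,u0:u1]=1
    m&=((p.max(-1)<50)&(W[...,2]>.09)).astype(np.uint8)
    r=cv2.minAreaRect(np.argwhere(m)[:,::-1].astype(np.float32));b=cv2.boxPoints(r)
    e=[np.linalg.norm(b[i]-b[(i+1)%4]) for i in(0,1)]
    i=int(e[0]>e[1]);s=[(b[i]+b[i+1])/2,(b[(i+2)%4]+b[(i+3)%4])/2]
    w=[ray(optics.get_calibration(n),*x,.114) for x in s]
    dd=w[0]-w[1];dd*=np.sign(dd[1])
    print(n,m.sum(),"grip ctr",(w[0]+w[1])/2,"len",np.linalg.norm(dd),"yaw",np.arctan2(dd[1],dd[0])-np.pi/2, "cloud",W[m>0].mean(0),W[m>0][:,2].max())
E
```

```text
plate corners [array([0.4431315 , 0.35064599, 0.01      ]), array([0.43012641, 0.25662871, 0.01      ]), array([0.56534838, 0.23883578, 0.01      ])] 0.09491248505725029 0.13638756644515693
yaw short -0.13745437112422465 long -0.13083152597417774
top 135 grip ctr [0.54421108 0.18530761 0.114     ] len 0.05346978980818765 yaw -0.13615731566936717 cloud [0.5421611  0.18507127 0.12204729] 0.12761008621766856
scene 200 grip ctr [0.54332349 0.18489101 0.114     ] len 0.06165166583580479 yaw -0.14322430727949942 cloud [0.53543049 0.17673255 0.1239292 ] 0.8476119230819972
```

```bash
cat >> h.py <<'E'
from scipy.spatial.transform import Rotation as R
YAW=-.138; X=np.array([np.cos(YAW),np.sin(YAW),0]);Y=np.array([-X[1],X[0],0])
O=np.array([.4873,.3035,0])
def P(x,y,z): return O+x/1000*X+y/1000*Y+np.array([0,0,z/1000])
def go(t,yaw=None):
    s=robot.read_state();M=R.from_rotvec(s["tool_rot"]).as_matrix()
    a=M[:,1]; turn=None
    tr=M.T@(t-s["position"])*100
    # turn about tool z to bring tool y along +-Y
    y=M.T@Y; turn=np.degrees(np.arctan2(-y[0],y[1])); turn=(turn+90)%180-90
    print("travel cm",tr.round(2),"turn",round(turn,1),"pos",s["position"].round(4),"toolx",M[:,0].round(3),"tooly",a.round(3),"tilt",M[2,2].round(4),"f",s["ft_force"].round(1),"open",round(s["opening"],3),"t",s["time_s"])
E
python3 - <<'E'
from h import *
pts=[]
for n in("top","scene"):
    z=np.load(n+".npz");W=cloud(z["d"],optics.get_calibration(n))[z["d"]>0];pts.append(W)
W=np.vstack(pts);W=W[(W[:,2]>.2)&(W[:,2]<.7)&(W[:,0]>.3)]
for nm,t in dict(handle=P(80,-110,0),grasp=P(54,0,0),ext=P(84,0,0)).items():
    d=np.linalg.norm(W[:,:2]-t[:2],axis=1);i=d.argsort()[:3];print(nm,t,d[i[0]],W[i].round(3).tolist())
print(robot.read_state()["joints"])
go(P(80,-110,200))
E
```

```text
handle [0.55140758 0.18354077 0.        ] 0.1992851171278969 [[0.737, 0.256, 0.329], [0.728, 0.277, 0.326], [0.732, 0.27, 0.327]]
grasp [0.54078663 0.29607163 0.        ] 0.1244268483804456 [[0.631, 0.381, 0.323], [0.629, 0.384, 0.314], [0.63, 0.386, 0.311]]
ext [0.57050142 0.29194476 0.        ] 0.1081444071614191 [[0.631, 0.381, 0.323], [0.629, 0.384, 0.314], [0.635, 0.381, 0.312]]
[ 1.22939368e+00  3.51210683e-01  1.65234005e+00  1.17858160e-05
  1.13912278e+00 -8.45961528e-02]
travel cm [-48.68 -23.21   3.1 ] turn -6.8 pos [0.1396 0.5317 0.2308] toolx [-0.967  0.254  0.   ] tooly [ 0.254  0.967 -0.001] tilt -1.0 f [ 0.  -0.6 -0.4] open 0.999 t 0.1
```

```bash
python3 -m crank '[{"claw":-1,"travel":[-5,-2.4,0],"turn":-2},{"claw":-1,"travel":[-10,-4.8,0],"turn":-4},{"claw":-1,"travel":[-15,-7.2,0],"turn":-6.8},{"claw":-1,"travel":[-20,-9.6,0],"turn":-6.8},{"claw":-1,"travel":[-25,-12,0],"turn":-6.8},{"claw":-1,"travel":[-30,-14.4,0],"turn":-6.8},{"claw":-1,"travel":[-35,-16.8,0],"turn":-6.8},{"claw":-1,"travel":[-40,-19,0],"turn":-6.8},{"claw":-1,"travel":[-44,-21,0],"turn":-6.8},{"claw":-1,"travel":[-47,-22.5,0],"turn":-6.8},{"claw":-1,"travel":[-48.7,-23.2,0],"turn":-6.8},{"claw":-1,"travel":[-48.7,-23.2,0],"turn":-6.8}]'
python3 - <<'E'
from h import *
go(P(80,-110,130))
p,d=optics.camera("wrist");c=optics.get_calibration("wrist");np.savez("w1.npz",p=p,d=d,T=c["world_from_camera"],K=c["intrinsics"])
cv2.imwrite("pics/w1.png",p[:,:,::-1])
E
```

```text
time_s: 1.6
position: [0.5519, 0.1837, 0.2309]
tool_rot: [-0.218, -3.133, 0.0]
ft_force: [-0.0, 0.0, -0.1]
opening: 0.004
gripper_force: 0.0
travel cm [ 0.04 -0.02 10.09] turn -0.1 pos [0.5519 0.1837 0.2309] toolx [-0.99   0.139  0.001] tooly [ 0.139  0.99  -0.   ] tilt -1.0 f [-0.   0.  -0.1] open 0.004 t 1.6
```

View pics/w1.png

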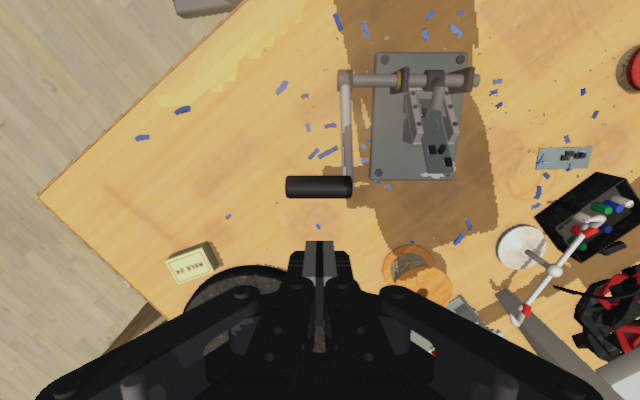

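The wrist view shows the grip at (286–352, 176–198), the plate with its top corners at (374,53) and (470,53), and the board's upper end around (437,177). Everything looks well aligned with the tool.

Run:
```python
from h import *
z=np.load("w1.npz");c=dict(intrinsics=z["K"],world_from_camera=z["T"]);W=cloud(z["d"],c)
def loc(w): w=w-O; return (np.array([w@X,w@Y,w[2]])*1000).round(1)
for n,u,v,h in [("gripL",286,187,.114),("gripR",352,187,.114),("pl nr",374,53,.01),("pl nl",470,53,.01),("pl fr",371,179,.01)]: print(n,loc(ray(c,u,v,h)))
for n,u,v in [("board",437,165),("board low",437,150),("boardL",424,172),("boardR",451,174),("gripc",320,187),("wallL",412,105),("wallR",450,105)]: print(n,loc(W[v,u]))
# free upper part of board: points within region
b=W[100:185,395:465].reshape(-1,3);L=np.array([(b-O)@X,(b-O)@Y,b[:,2]]).T*1000
s=(L[:,0]+L[:,2]-30)*.707;n=(L[:,2]-30-L[:,0])*.707
k=(s>62)&(s<100)&(abs(n)<6);print("plate of board s max",np.percentile(s[k],[1,50,99]),"n",np.percentile(n[k],[5,25,50,75]),"y",np.percentile(L[k,1],[1,5,50,95,99]),k.sum())
```

```text
gripL [  72.2 -138.1  114. ]
gripR [ 72.3 -81.8 114. ]
pl nr [-48.4 -51.5  10. ]
pl nl [-48.3  50.5  10. ]
pl fr [ 88.4 -48.4  10. ]
board [57.5 -2.6 90.8]
board low [45.4  0.4 78.9]
boardL [79.6 13.  11.7]
boardR [82.4 45.6 10.1]
gripc [  69.8 -109.2  123.9]
wallL [  4.9 -19.7  55.7]
wallR [ 4.9 16.  58.6]
plate of board s max [62.88345616 80.16260739 92.3586861 ] n [1.59173658 2.26277647 2.70213252 3.30824772] y [-12.17366619 -11.57682048  -1.44718168  10.06393531  11.54428151] 631
```

```bash
python3 -m crank '[{"claw":-1,"travel":[-0.2,0,4],"turn":0},{"claw":-1,"travel":[-0.2,0,8],"turn":0},{"claw":-1,"travel":[-0.2,0,10],"turn":0},{"claw":-1,"travel":[-0.2,0,11],"turn":0},{"claw":-1,"travel":[-0.2,0,12],"turn":0},{"claw":-1,"travel":[-0.2,0,13],"turn":0},{"claw":-1,"travel":[-0.2,0,14],"turn":0},{"claw":-1,"travel":[-0.2,0,15],"turn":0},{"claw":-1,"travel":[-0.2,0,16],"turn":0},{"claw":-1,"travel":[-0.2,0,16.5],"turn":0},{"claw":-1,"travel":[-0.2,0,16.8],"turn":0},{"claw":-1,"travel":[-0.2,0,16.8],"turn":0}]'
```

```text
time_s: 3.15
position: [0.5563, 0.1848, 0.0658]
tool_rot: [0.215, 3.127, 0.003]
ft_force: [5.1, -1.3, 9.8]
opening: 0.002
gripper_force: 4.9
```

```bash
python3 -m crank '[{"claw":-1,"travel":[0,0,0.2],"turn":0},{"claw":-1,"travel":[0,0,0.4],"turn":0},{"claw":-1,"travel":[0,0,0.6],"turn":0},{"claw":-1,"travel":[0,0,0.6],"turn":0}]'
```

```text
time_s: 3.65
position: [0.5569, 0.1848, 0.0605]
tool_rot: [0.215, 3.125, 0.004]
ft_force: [6.5, -2.3, 12.1]
opening: 0.002
gripper_force: 6.4
```

```bash
python3 -m crank '[{"claw":-1,"travel":[0,0,0.2],"turn":0},{"claw":-1,"travel":[0,0,0.4],"turn":0},{"claw":-1,"travel":[0,0,0.4],"turn":0}]'
```

```text
time_s: 4.03
position: [0.5573, 0.1849, 0.0589]
tool_rot: [0.214, 3.124, 0.004]
ft_force: [-4.9, -4.5, 40.4]
opening: 0.0
gripper_force: 20.3
```

The force jumped to 40 N, so the handle is at its stop. I'll let it rise.

```bash
python3 -m crank '[{"claw":-1,"travel":[0,0,-1],"turn":0},{"claw":-1,"travel":[0,0,-2],"turn":0},{"claw":-1,"travel":[0,0,-3],"turn":0},{"claw":-1,"travel":[0,0,-4],"turn":0},{"claw":-1,"travel":[0,0,-5],"turn":0},{"claw":-1,"travel":[0,0,-6],"turn":0},{"claw":-1,"travel":[0,0,-7],"turn":0},{"claw":-1,"travel":[0,0,-8],"turn":0},{"claw":-1,"travel":[0,0,-11],"turn":0},{"claw":-1,"travel":[0,0,-15],"turn":0},{"claw":0.1,"travel":[0,0,-15],"turn":0},{"claw":0.1,"travel":[0,0,-15],"turn":0}]'
python3 - <<'E'
from h import *
go(P(57,0,200));go(P(55,0,67))
p,d=optics.camera("wrist");c=optics.get_calibration("wrist");np.savez("w2.npz",p=p,d=d,T=c["world_from_camera"],K=c["intrinsics"])
cv2.imwrite("pics/w2.png",p[:,:,::-1])
E
```

```text
time_s: 5.52
position: [0.5535, 0.1834, 0.2028]
tool_rot: [-0.217, -3.133, 0.0]
ft_force: [-0.3, 0.3, -0.7]
opening: 0.417
gripper_force: 0.0
travel cm [ 2.51 10.98  0.28] turn -0.0 pos [0.5535 0.1834 0.2028] toolx [-0.99   0.138  0.001] tooly [ 0.138  0.99  -0.   ] tilt -1.0 f [-0.3  0.3 -0.7] open 0.417 t 5.525
travel cm [ 2.7  10.99 13.58] turn -0.0 pos [0.5535 0.1834 0.2028] toolx [-0.99   0.138  0.001] tooly [ 0.138  0.99  -0.   ] tilt -1.0 f [-0.3  0.3 -0.7] open 0.417 t 5.525
```

View pics/w2.png

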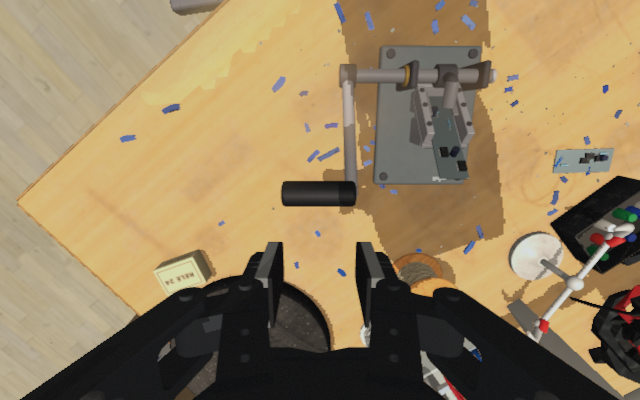

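The lever is back up (grip at (318,193), as at rest) and the board is still in the nest. I'll go to the board's free end and grasp it.

```bash
python3 -m crank '[{"claw":0.1,"travel":[1.3,5.5,0],"turn":0},{"claw":0.1,"travel":[2.7,11,0],"turn":0},{"claw":0.1,"travel":[2.7,11,0],"turn":0},{"claw":0.1,"travel":[2.7,11,4],"turn":0},{"claw":0.1,"travel":[2.7,11,8],"turn":0},{"claw":0.1,"travel":[2.7,11,11],"turn":0},{"claw":0.1,"travel":[2.7,11,13],"turn":0},{"claw":0.1,"travel":[2.7,11,13.7],"turn":0},{"claw":0.1,"travel":[2.7,11,13.7],"turn":0}]' 40
python3 - <<'E'
from h import *
go(P(55,0,66))
E
```

```text
time_s: 6.7
position: [0.5424, 0.2961, 0.0665]
tool_rot: [0.217, 3.134, 0.0]
ft_force: [-0.3, -0.4, 0.4]
opening: 0.546
gripper_force: 0.0
travel cm [ 0.06 -0.03  0.05] turn -0.0 pos [0.5424 0.2961 0.0665] toolx [-0.99   0.138 -0.   ] tooly [0.138 0.99  0.   ] tilt -1.0 f [-0.3 -0.4  0.4] open 0.546 t 6.7
```

```bash
python3 -m crank '[{"claw":-0.3,"travel":[0,0,0],"turn":0},{"claw":-0.7,"travel":[0,0,0],"turn":0},{"claw":-1,"travel":[0,0,0],"turn":0},{"claw":-1,"travel":[0,0,0],"turn":0},{"claw":-1,"travel":[0,0,0],"turn":0},{"claw":-1,"travel":[0,0,0],"turn":0}]' 50
python3 - <<'E'
from h import *
go(P(55,0,66))
p,d=optics.camera("scene")
cv2.imwrite("pics/s3.png",cv2.resize(p[150:260,220:370,::-1],None,fx=4,fy=4))
E
```

```text
time_s: 7.45
position: [0.5428, 0.2965, 0.0672]
tool_rot: [0.217, 3.133, 0.001]
ft_force: [-0.2, -0.5, 6.3]
opening: 0.261
gripper_force: 48.8
travel cm [ 0.09 -0.07  0.12] turn -0.0 pos [0.5428 0.2965 0.0672] toolx [-0.99   0.138 -0.002] tooly [0.138 0.99  0.001] tilt -1.0 f [-0.2 -0.5  6.3] open 0.261 t 7.45
```

View pics/s3.png

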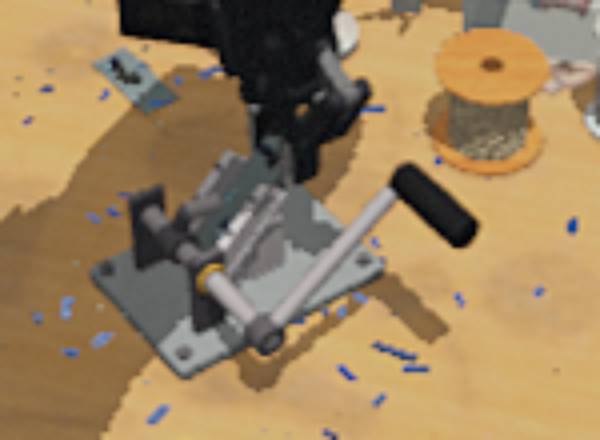

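The fingers hold the board's upper end at about (275,155) in the crop. I'll draw it along the slope.

```bash
python3 -m crank '[{"claw":-1,"travel":[-0.35,0,-0.35],"turn":0},{"claw":-1,"travel":[-0.7,0,-0.7],"turn":0},{"claw":-1,"travel":[-1.05,0,-1.05],"turn":0},{"claw":-1,"travel":[-1.4,0,-1.4],"turn":0},{"claw":-1,"travel":[-1.75,0,-1.75],"turn":0},{"claw":-1,"travel":[-2.1,0,-2.1],"turn":0},{"claw":-1,"travel":[-2.45,0,-2.45],"turn":0},{"claw":-1,"travel":[-2.8,0,-2.8],"turn":0},{"claw":-1,"travel":[-3.2,0,-3.2],"turn":0},{"claw":-1,"travel":[-3.7,0,-3.7],"turn":0},{"claw":-1,"travel":[-4.2,0,-4.2],"turn":0},{"claw":-1,"travel":[-4.4,0,-4.8],"turn":0}]'
```

```text
time_s: 9.0
position: [0.5862, 0.2901, 0.1147]
tool_rot: [0.217, 3.134, 0.0]
ft_force: [-0.5, 0.0, -0.6]
opening: 0.258
gripper_force: 49.0
```

```bash
python3 -m crank '[{"claw":-1,"travel":[0,0,-3],"turn":0},{"claw":-1,"travel":[0,0,-6],"turn":0},{"claw":-1,"travel":[0,0,-10],"turn":0},{"claw":-1,"travel":[2,-4,-10],"turn":0},{"claw":-1,"travel":[4,-8,-10],"turn":0},{"claw":-1,"travel":[6,-12,-10],"turn":0},{"claw":-1,"travel":[7,-16,-10],"turn":0},{"claw":-1,"travel":[8,-19,-10],"turn":0},{"claw":-1,"travel":[8.7,-21.4,-10],"turn":0},{"claw":-1,"travel":[8.7,-21.4,-10],"turn":0}]'
python3 - <<'E'
from h import *
s=robot.read_state()
p,d=optics.camera("top");W=cloud(d,optics.get_calibration("top"));W0=np.load("top.npz");W0=cloud(W0["d"],optics.get_calibration("top"))
t=s["position"];m=(abs(W0[...,0]-t[0])<.1)&(abs(W0[...,1]-t[1])<.05);print("old heights here",m.sum(),np.percentile(W0[m][:,2],[0,50,100]))
p,d=optics.camera("scene");u=0
c=optics.get_calibration("scene");K=c["intrinsics"];q=np.linalg.inv(c["world_from_camera"])@np.append(t,1);u=int(K[0,2]-K[0,0]*q[0]/q[2]);v=int(K[1,2]+K[1,1]*q[1]/q[2]);print(u,v)
cv2.imwrite("pics/s4.png",cv2.resize(p[max(v-60,0):v+70,max(u-80,0):u+80,::-1],None,fx=4,fy=4))
E
```

```text
time_s: 10.25
position: [0.4699, 0.0893, 0.2148]
tool_rot: [0.219, 3.133, -0.0]
ft_force: [0.0, 0.4, -0.5]
opening: 0.258
gripper_force: 49.0
old heights here 3029 [-0.73533716  0.00075197  0.00904828]
339 206
```

View pics/s4.png

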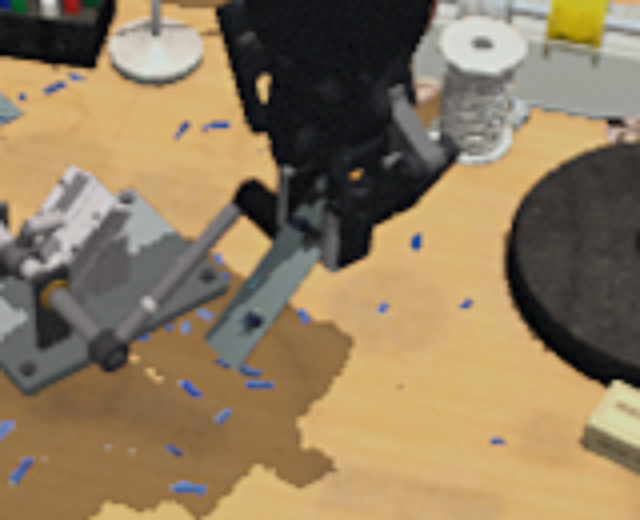

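The board is held tilted as planned, with its lower end at (228,350) in the crop. I'll check the bench edge before laying it down.

Run:
```python
from h import *
z=np.load("top.npz");W=cloud(z["d"],optics.get_calibration("top"))
for y in(.05,.08,.11):
    m=(abs(W[...,1]-y)<.006)&(abs(W[...,2])<.008);x=np.sort(W[m][:,0]);x=x[x>.3];print(y,x[:3],x[-3:])
go(np.array([.53,.085,.09]))
```

```text
0.05 [0.4062043  0.4063582  0.40865208] [0.97547359 0.97734404 0.97746765]
0.08 [0.3886754  0.39102957 0.39111201] [0.9048066  0.90624899 0.90867029]
0.11 [0.37097589 0.37335067 0.37342757] [0.9145922  0.91597879 0.91659885]
travel cm [-5.96  0.28 12.47] turn -0.0 pos [0.4705 0.0905 0.2147] toolx [-0.99   0.138 -0.001] tooly [0.138 0.99  0.   ] tilt -1.0 f [ 0.4  0.7 -0.8] open 0.256 t 10.35
```

```bash
python3 -m crank '[{"claw":-1,"travel":[-3,0.1,3],"turn":0},{"claw":-1,"travel":[-6,0.3,7],"turn":0},{"claw":-1,"travel":[-6,0.3,11],"turn":0},{"claw":-1,"travel":[-6,0.3,14],"turn":0},{"claw":-1,"travel":[-6,0.3,16],"turn":0},{"claw":-1,"travel":[-6,0.3,17],"turn":0},{"claw":-1,"travel":[-6,0.3,17],"turn":0}]' 25
python3 -m crank '[{"claw":-1,"travel":[-0.1,0,0.4],"turn":0},{"claw":-1,"travel":[-0.3,0,0.8],"turn":0},{"claw":-1,"travel":[-0.6,0,1.2],"turn":0},{"claw":-1,"travel":[-0.9,0,1.6],"turn":0},{"claw":-1,"travel":[-1.1,0,2.0],"turn":0},{"claw":-1,"travel":[-1.3,0,2.4],"turn":0},{"claw":-1,"travel":[-1.3,0,2.4],"turn":0}]' 20
```

```text
time_s: 11.22
position: [0.53, 0.0854, 0.044]
tool_rot: [-0.216, -3.134, 0.0]
ft_force: [0.5, 0.6, -0.8]
opening: 0.261
gripper_force: 49.0
time_s: 12.1
position: [0.5445, 0.083, 0.021]
tool_rot: [0.217, 3.131, 0.001]
ft_force: [2.6, -0.1, 6.9]
opening: 0.261
gripper_force: 47.4
```

```bash
python3 -m crank '[{"claw":-1,"travel":[-0.2,0,0.4],"turn":0},{"claw":-1,"travel":[-0.3,0,0.8],"turn":0},{"claw":-1,"travel":[-0.4,0,1.2],"turn":0},{"claw":-1,"travel":[-0.5,0,1.6],"turn":0},{"claw":-1,"travel":[-0.5,0,1.6],"turn":0}]' 20
python3 - <<'E'
from h import *
p,d=optics.camera("wrist");c=optics.get_calibration("wrist");np.savez("w3.npz",p=p,d=d,T=c["world_from_camera"],K=c["intrinsics"])
cv2.imwrite("pics/w3.png",p[:,:,::-1]);go(robot.read_state()["position"])
E
```

```text
time_s: 12.72
position: [0.549, 0.0824, 0.0048]
tool_rot: [0.217, 3.132, 0.0]
ft_force: [3.0, 0.1, 5.4]
opening: 0.265
gripper_force: 44.3
travel cm [0. 0. 0.] turn -0.0 pos [0.5489 0.0824 0.0049] toolx [-0.99   0.138 -0.002] tooly [0.138 0.99  0.   ] tilt -1.0 f [ 2.7 -0.7  5.8] open 0.257 t 12.775
```

View pics/w3.png

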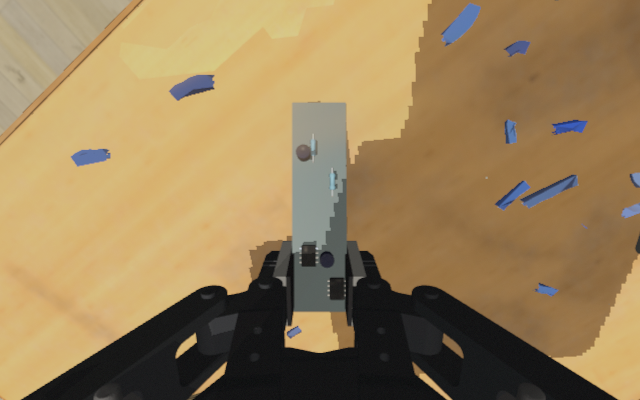

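The board has pivoted nearly flat, component side up, spanning rows 103–310 at columns 292–347. I'll release it, rise, look, and regrasp at its middle.

```bash
python3 -m crank '[{"claw":-0.3,"travel":[0,0,0],"turn":0},{"claw":-0.1,"travel":[0,0,0],"turn":0},{"claw":0.1,"travel":[0,0,0],"turn":0},{"claw":0.1,"travel":[0,0,0],"turn":0},{"claw":0.1,"travel":[0,0,-4],"turn":0},{"claw":0.1,"travel":[0,0,-10],"turn":0},{"claw":0.1,"travel":[0,0,-12],"turn":0},{"claw":0.1,"travel":[0,0,-12],"turn":0}]'
python3 - <<'E'
from h import *
p,d=optics.camera("wrist");c=optics.get_calibration("wrist");np.savez("w4.npz",p=p,d=d,T=c["world_from_camera"],K=c["intrinsics"])
cv2.imwrite("pics/w4.png",p[:,:,::-1]);go(robot.read_state()["position"])
hsv=cv2.cvtColor(p,cv2.COLOR_RGB2HSV);W=cloud(d,c);t=robot.read_state()["position"]
m=((W[...,2]<.018)&(W[...,2]>-.004)&(hsv[...,0]>70)&(hsv[...,0]<110)&(hsv[...,1]>20)&(hsv[...,1]<130)&(np.linalg.norm(W[...,:2]-t[:2],axis=-1)<.12)).astype(np.uint8)
m=cv2.morphologyEx(m,cv2.MORPH_CLOSE,np.ones((9,9)));k,l,st,ce=cv2.connectedComponentsWithStats(m);i=1+st[1:,4].argmax();print(st[i],ce[i])
r=cv2.minAreaRect(np.argwhere(l==i)[:,::-1].astype(np.float32));b=[ray(c,*q,.003)for q in cv2.boxPoints(r)];print(r,np.round(b,4).tolist())
print("centre",np.mean(b,0),[np.linalg.norm(b[j]-b[j-1]).round(4) for j in(0,1)]);go(np.mean(b,0)*[1,1,0]+[0,0,.001])
e=[b[j]-b[j-1] for j in(0,1)];e=max(e,key=np.linalg.norm);print("long axis deg",np.degrees(np.arctan2(e[1],e[0])),"z",np.median(W[l==i][:,2]))
E
```

```text
time_s: 13.78
position: [0.5485, 0.0825, 0.1256]
tool_rot: [0.216, 3.131, 0.001]
ft_force: [0.0, 1.2, 0.1]
opening: 0.551
gripper_force: 0.0
travel cm [0. 0. 0.] turn -0.0 pos [0.5477 0.0825 0.1242] toolx [-0.99   0.138 -0.   ] tooly [0.138 0.99  0.   ] tilt -1.0 f [ 0.5 -0.1  0. ] open 0.549 t 13.825
[304 307  50  12 331] [328.7734139  311.83081571]
((328.5, 312.5), (49.0, 11.0), -0.0) [[0.671, 0.0496, 0.003], [0.6586, 0.0515, 0.003], [0.6652, 0.0988, 0.003], [0.6777, 0.0975, 0.003]]
centre [0.66812898 0.07435268 0.003     ] [np.float64(0.0483), np.float64(0.0126)]
travel cm [-12.03   0.85  12.33] turn -0.0 pos [0.5477 0.0825 0.1242] toolx [-0.99   0.138 -0.   ] tooly [0.138 0.99  0.   ] tilt -1.0 f [ 0.5 -0.1  0. ] open 0.549 t 13.825
long axis deg -97.95588754175813 z 0.009389845806988373
```

View pics/w4.png

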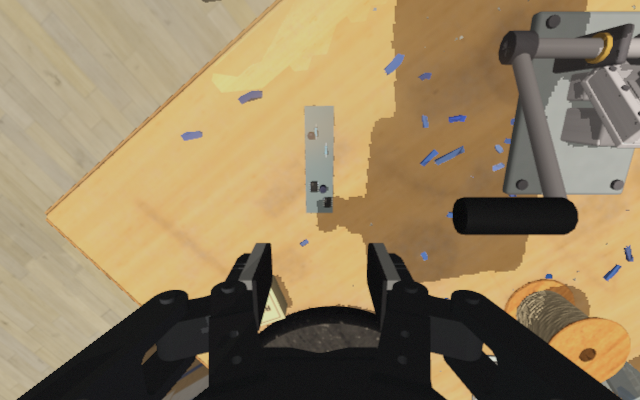

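The board lies flat at corners (305,107), (333,107), (333,211) and (306,211), so the colour mask caught something else. I'll cast the visible corners.

Run:
```python
from h import *
z=np.load("w4.npz");c=dict(intrinsics=z["K"],world_from_camera=z["T"]);W=cloud(z["d"],c)
b=[ray(c,*q,.003)for q in((305,107),(333.5,107),(333.5,212),(305.5,212))]
print(np.round(b,4).tolist(),[np.linalg.norm(b[j]-b[j-1]).round(4) for j in range(4)])
e=(b[0]-b[3]+b[1]-b[2]);print("dir",np.degrees(np.arctan2(-e[1],-e[0])),"press yaw",np.degrees(YAW),"z",[W[v,319,2].round(4) for v in(115,145,170,200)])
go(np.mean(b,0)*[1,1,0]+[0,0,.001])
```

```text
[[0.4739, 0.0807, 0.003], [0.4771, 0.1035, 0.003], [0.5657, 0.0923, 0.003], [0.5622, 0.0677, 0.003]] [np.float64(0.0893), np.float64(0.023), np.float64(0.0893), np.float64(0.0248)]
dir -7.802478356178964 press yaw -7.906817572805362 z [np.float64(0.0002), np.float64(-0.0009), np.float64(-0.0001), np.float64(0.0005)]
travel cm [ 2.82 -0.03 12.32] turn -0.0 pos [0.5477 0.0825 0.1242] toolx [-0.99   0.138 -0.   ] tooly [0.138 0.99  0.   ] tilt -1.0 f [ 0.5 -0.1  0. ] open 0.549 t 13.825
```

```bash
python3 -m crank '[{"claw":0,"travel":[1.4,0,3],"turn":0},{"claw":-0.15,"travel":[2.8,0,7],"turn":0},{"claw":-0.2,"travel":[2.8,0,10],"turn":0},{"claw":-0.25,"travel":[2.8,0,11.5],"turn":0},{"claw":-0.25,"travel":[2.8,0,12.1],"turn":0},{"claw":-0.25,"travel":[2.8,0,12.3],"turn":0},{"claw":-0.25,"travel":[2.8,0,12.3],"turn":0}]' 40
python3 -m crank '[{"claw":-0.25,"travel":[0,0,0.1],"turn":0},{"claw":-0.25,"travel":[0,0,0.2],"turn":0},{"claw":-0.25,"travel":[0,0,0.2],"turn":0}]' 40
```

```text
time_s: 14.7
position: [0.5205, 0.0863, 0.0019]
tool_rot: [0.217, 3.133, 0.0]
ft_force: [0.5, 0.0, -0.2]
opening: 0.376
gripper_force: 0.0
time_s: 15.08
position: [0.5202, 0.0863, -0.0005]
tool_rot: [0.217, 3.134, 0.0]
ft_force: [0.8, -0.8, 0.6]
opening: 0.377
gripper_force: 0.5
```

```bash
python3 -m crank '[{"claw":-0.5,"travel":[0,0,0],"turn":0},{"claw":-1,"travel":[0,0,0],"turn":0},{"claw":-1,"travel":[0,0,0],"turn":0},{"claw":-1,"travel":[0,0,0],"turn":0},{"claw":-1,"travel":[0,0,0],"turn":0}]' 40
python3 -m crank '[{"claw":-1,"travel":[0,0,-0.5],"turn":0},{"claw":-1,"travel":[0,0,-1.5],"turn":0},{"claw":-1,"travel":[0,0,-3],"turn":0},{"claw":-1,"travel":[0,0,-5],"turn":0},{"claw":-1,"travel":[0,0,-5],"turn":0}]' 40
```

```text
time_s: 15.7
position: [0.5208, 0.0864, 0.0002]
tool_rot: [0.217, 3.132, 0.0]
ft_force: [-1.1, -0.7, 10.4]
opening: 0.255
gripper_force: 39.9
time_s: 16.32
position: [0.521, 0.0864, 0.051]
tool_rot: [0.217, 3.131, 0.001]
ft_force: [-0.2, -0.1, -0.6]
opening: 0.253
gripper_force: 39.2
```

```bash
python3 -m crank '[{"claw":-1,"travel":[0,0,-1],"turn":0},{"claw":-1,"travel":[0,0,-3],"turn":0},{"claw":-1,"travel":[0,0,-6],"turn":0},{"claw":-1,"travel":[0,0,-9],"turn":0},{"claw":-1,"travel":[0,0,-12],"turn":0},{"claw":-1,"travel":[0,0,-15],"turn":0},{"claw":-1,"travel":[0,0,-17.5],"turn":0},{"claw":-1,"travel":[0,0,-19],"turn":0},{"claw":-1,"travel":[0,0,-20],"turn":0},{"claw":-1,"travel":[0,0,-20],"turn":0},{"claw":-1,"travel":[0,0,-20],"turn":0},{"claw":-1,"travel":[0,0,-20],"turn":0}]' 40
python3 - <<'E'
from h import *
print(robot.read_state()["dq"].round(3))
p,d=optics.camera("scene");c=optics.get_calibration("scene");K=c["intrinsics"];t=robot.read_state()["position"]
q=np.linalg.inv(c["world_from_camera"])@np.append(t,1);u=int(K[0,2]-K[0,0]*q[0]/q[2]);v=int(K[1,2]+K[1,1]*q[1]/q[2])
cv2.imwrite("pics/s5.png",cv2.resize(p[v-65:v+85,u-120:u+80,::-1],None,fx=4,fy=4))
w,dw=optics.camera("wrist");c=optics.get_calibration("wrist");W=cloud(dw,c)
L=(W-t);x=L@X;y=L@Y
m=(dw>0)&(abs(y)<.008)&(x<-.014)&(x>-.05)&(abs(L[...,2])<.03);f=np.polyfit(x[m],W[m][:,2],1);print(m.sum(),"pitch",f[0],"board z",f[1])
E
```

```text
time_s: 17.82
position: [0.5198, 0.0863, 0.2486]
tool_rot: [-0.217, -3.133, 0.0]
ft_force: [-1.0, -0.1, 0.6]
opening: 0.252
gripper_force: 39.2
[ 0.    -0.004 -0.003 -0.001  0.001  0.001]
2213 pitch 0.045516937274209905 board z 0.25223151107753183
```

View pics/s5.png

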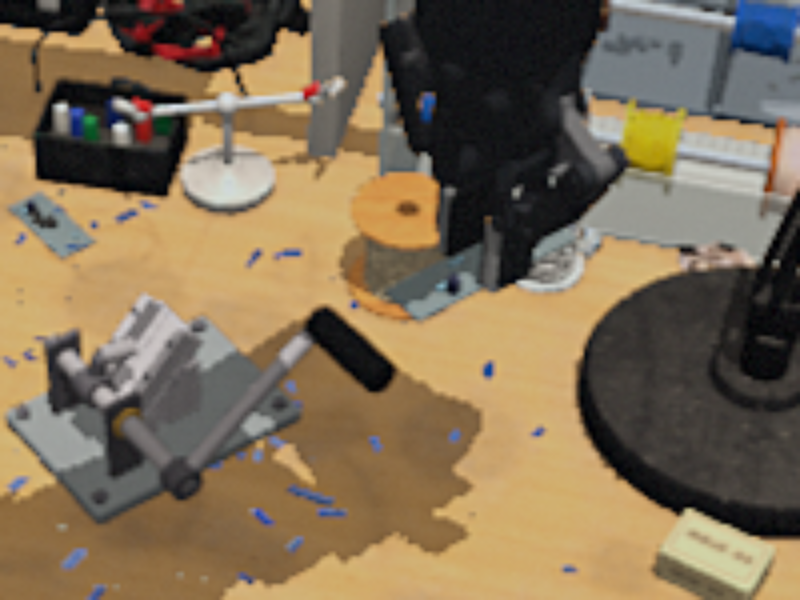

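The board is held level (pitch 0.05 rad) at z ≈ 0.25. The lever is up and both bystanders are undisturbed, so I'll hand it in.

```bash
python3 -c "
from bench import robot
print(robot.sign_off())"
```

```text
the job is handed in; nothing more can be done
None
```

The board was stamped, the handle sprang back up, and the board was drawn out and handed in held level at about 25 cm, component side up; no verdict came back from the hand-in.

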